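# Rehang the lift-off door of the spice cupboard

### The job

The door of the little spice cupboard has been taken off and parked in the chopping-board stand. Lift it out, hang it on the cupboard's two hinge pins while it stands well open (more than halfway), both knuckles fully down on their pins, then swing it shut, flush with the frame, and leave it hanging there. Feel for the pins gently: do not force the door against the cupboard (under 25 N), and leave the other things on the worktop where they are.

Things in the scene. Friction and masses are not known exactly. Their poses are not given: they have to be found in the camera images.
- cupboard: Doorless light-wood spice cupboard, fixed, 123 deep (x), 200 wide (y), 178 high. Origin on the worktop under the carcass's middle; x points front to back (open front faces -x), y to the hinge side. At the front's +y end a steel strip carries two 8 mm hinge pins pointing up, one exactly above the other; it is screwed on through level slots and does not shift in use.
- pin_place_low (a point): Nominal place of the lower pin: its axis, at the top of its 20 mm round shoulder (cupboard x -75, y 92, z 34 mm). The real pins, both together, stand up to 5.5 mm to either side of nominal along the cupboard's y: not told, so see or feel for them. Each rises 16.5 mm above its shoulder, tip bevelled 1.2 mm.
- pin_place_high (a point): The same for the upper pin, 90 mm above (z 124 mm), same sideways shift.
- rim (a point): On the cupboard: middle of the opening's rim, in its front plane (x -68 mm); the rim spans y -85 to 62, z 12 to 178 mm. The shut door rests against it, its origin at cupboard x -75, y 0 (plus the pins' shift), z 12 mm, axes parallel to the cupboard's. It opens towards cupboard -x, clockwise from above; 90 degrees open, its y axis points along cupboard +x.
- door: Loose light-wood door: panel 12 thick (x), 150 wide (y), 160 high (z), 0.22 to 0.36 kg, centre of mass at y 21 mm. Origin: middle of its underside; -x is the outer face, +y the hinge edge. Bare top edge, can be gripped across the thickness from above. Starts upright in the stand, hinge edge away from the robot. Hung, it turns freely on the pins and stays as left; underside then at z 12 mm.
- knuckle_low (a point): On the door: centre of the lower end of the lower knuckle's bore (door x 0, y 92, z 22 mm). The two knuckles are upright steel tubes beyond the hinge edge, outside 20, bore 11.6, 18 mm long, open at both ends, one exactly above the other.
- knuckle_high (a point): The same on the upper knuckle, 90 mm above (door z 112 mm).
- knob (a point): On the door: middle of a small steel knob, 20 mm wide, on the outer face near the free edge (door y -58, z 80 mm); it stands 19 mm out of the face.
- board_stand: Fixed wooden stand for chopping boards, base 76 x 120 x 10 mm; two rails 110 long rise to 45 mm and leave a slot 15.6 mm wide along its y. The door stands in it, underside at z 10 mm. Origin: under the middle of the base; axes parallel to the parked door's.
- tuna: Bystander: flat tin, 86 mm wide, 40 high. Origin under its middle.
- lemon: Bystander: lemon, 71x53x51 mm.
- onion: Bystander: onion, 69 mm wide, 74 high.
- mug: Bystander: mug with dots, 92x127x93 mm.
- garlic: Bystander: garlic bulb, 56 mm.
- tape: Bystander: roll of tape, 96 mm wide, 25 high.
- timer: Bystander: egg timer, 59 mm wide, 52 high.
Things that resemble listed ones, but are neither listed nor needed, are in the scene too. Leave any turquoise look-alike of the board_stand alone.

How it is judged:
By the outcome, as a careful person would: the job done as asked, in the order asked, and still so for the second after the job is handed in, with the robot touching nothing.
It also fails if it takes over 72 s, if anything falls off the work surface, if the arm or the gripper's body presses on something with over 40 N, if the wrist force passes 120 N, or if a joint passes its speed limit or range.

### The arm

A 6-joint arm with a two-finger parallel gripper is mounted at the origin on a cart in front of the work surface, level with it; the furniture and walls round the work are solid. World frame = base frame: x ahead of the robot, y to its left, z up, the work surface at z = 0. Lengths are in mm, angles in rad, forces in N, time in s.
With the tool pointing down it reaches from about 350 to 775 mm from the base axis. Payload 7.3 kg.
Tool frame: the origin (TCP) lies on the centre line of the jaws, within the pads' length; the fingertips stand 22 mm ahead of it and the grasp point (between the pads) lies 3 mm ahead of it; z points along the fingers, y is the direction in which the jaws open and shut (so a half turn about z gives the same grasp; the last joint's range is limited). The gripper opens to 92 mm and grips with 3 to 60 N. Pads are 19 mm wide; open, the fingers measure 130 mm over their backs; the gripper's body (75 mm by 190 mm) begins 47 mm behind the grasp point.
Start: joints at [-1.321, 0.342, 1.524, -0, 1.275, -0.146], TCP at [202.435, -484.42, 248.741] pointing down, gripper open.
Joint ranges: [-2.53, 2.53], [-0.77, 2.02], [0.04, 2.7], [-1, 4.14], [0.28, 2.66], [-3.11, 3.11]. Speed limits (rad/s): [2.57, 2.57, 3.14, 3.14, 3.14, 3.14].

### API

Orientations are given as [roll, pitch, yaw] about the fixed x, y, z axes, in that order (R = Rz(yaw) Ry(pitch) Rx(roll)).
In Python, from plant import get_obs, capture, bot, spot_in gives the robot as it stands.
- The arm moves only by the shell command python3 -m handwheel 'ROWS' [OPENING]. ROWS is JSON, a list of rows, each a list of 2 entries, a list of its own where there are three numbers: the shift along the world's x, y, z in mm, then the turn, a rotation vector about the world's x, y, z in rad. In form: [[[x, y, z], [wx, wy, wz]], ...]. A call has 1 to 12 rows; each row shifts and turns the commanded pose from where the row before left it; what a row does not reach is not made up. A row lasts 1/8 s, in which the tool goes at most 62.5 mm and 10.7 degrees, less where a joint would pass 70% of its speed; a pose out of reach is approached as far as the arm can. A call is refused whole if a number of a shift passes 62.5 or a number of a turn 0.188, either way. A call with a gripper value outside its range is refused whole. OPENING is the closure, from 0 (fully open) to 1 (shut), set as the call begins (- or left out, the last holds). The fingers move at their own pace and stop on an object; the grip force is fixed at half the most. Time passes only in rows, so rows that do not move let the fingers close. It gives the time, the measured TCP pose, the force and the opening at its end, in the units of the state.
- get_obs(): the state, without advancing time (a new reading comes with each control period).
- capture(name): name is "side" or "top"; returns a dict with "img" (384x512x3 uint8, red, green, blue), "fx", "fy", "cx", "cy" (pixels), "cam_to_world" (4x4, takes a point from camera to world coordinates). Camera axes: x right, y up, looking along -z (the intrinsics and any distortion apply to the point x, -y, -z); pixel columns grow to the right and rows downward; lengths in mm; the calibration is good to about 2 mm. A picture is of the moment at which its call begins. There is no depth.
- bot.close_job(): hands the job in, once; it reports no verdict.
Trained networks look in the newest picture that a camera, given by its name, has taken for a name from the list of things; names that differ only in an ending like _2 or _b are one class to them, and where a whole thing is asked for, a point or a joint stands for the part that bears it (a point fixed in the world has none). Each returns a list of dicts, best first, with "score" (0 to 1); they miss things now and then, are a little off and sometimes report something else, mostly with a low value. They report only what shows in the picture. A call takes as long as a camera call. They do not tell look-alikes from the thing itself.
- spot_in(thing, camera): "xyz" ([x, y, z] in mm, in the coordinates of the camera as it stood for that picture, good to about 4 mm: the middle of the surface that is visible of it).
The state is a dict: "time": time; "joint_positions": joint angles; "dq": joint speeds; "tau": joint torques, N m; "tool_pos": TCP position; "tcp_rot": TCP orientation; "contact_force": force on the tool from outside, world axes, zero at the start; "moment": the same for the moment, N m; "grip_width": finger opening in mm.
Only numpy, scipy, OpenCV 4.12 (cv2) and the standard library are available. Lean on these libraries where they do the work, as an engineer would, in place of code of your own. Each camera call takes 0.05 s, during which the arm holds its last target. There are 200 camera calls.

## Working session

There is one attempt and no reset: what is moved stays moved. The work goes in short steps, Python scripts to look and compute and a shell command to move; the robot and the scene stay as the last step left them, time stands still between calls to the robot, and variables do not carry over. Pictures are saved under pics/ and viewed, about 8 in all and at most 12, crops included, and the job is handed in when it is done.

```bash
ls; mkdir -p pics
cat > h.py <<'E'
import numpy as np, cv2
from plant import get_obs, capture, bot, spot_in
def snap(name,fn=None):
    c=capture(name)
    if fn: cv2.imwrite('pics/'+fn,c['img'][:,:,::-1])
    return c
def w(c,p): return (np.array(c['cam_to_world'])@np.r_[p,1])[:3]
def px(c,P):
    p=np.linalg.inv(c['cam_to_world'])@np.r_[P,1]
    return np.array([c['cx']+c['fx']*p[0]/-p[2], c['cy']-c['fy']*p[1]/-p[2]])
def ray(c,u,v,z):
    d=np.array([(u-c['cx'])/c['fx'],-(v-c['cy'])/c['fy'],-1]); M=np.array(c['cam_to_world'])
    d=M[:3,:3]@d; o=M[:3,3]; return o+d*(z-o[2])/d[2]
E
python3 - <<'E'
from h import *
np.set_printoptions(precision=1,suppress=True)
for n in('top','side'):
    c=snap(n,n+'1.png'); print(n,{k:c[k] for k in c if k!='img'})
    for t in['door','cupboard','board_stand','knob','knuckle_high','knuckle_low','pin_place_low','pin_place_high','rim','mug','tuna','onion','lemon','garlic','tape','timer']:
        try:
            for r in spot_in(t,n)[:3]:
                P=w(c,r['xyz']); print(t,round(r['score'],2),P,px(c,P))
        except Exception as e: print(t,e)
print(get_obs())
E
```

```text
pics
top {'fx': 385.92096599689506, 'fy': 385.92096599689506, 'cx': 254.32909291742854, 'cy': 190.774521682487, 'cam_to_world': array([[   0. ,    1. ,   -0.2,  328.7],
       [  -1. ,    0. ,   -0. ,  -33.5],
       [  -0. ,    0.2,    1. , 1190.2],
       [   0. ,    0. ,    0. ,    1. ]])}
door 0.82 [523.4 242.6 122.2] [169.1 193. ]
door 0.7 [551.6 372.   46.8] [133.6 187.6]
cupboard 0.95 [665.3 -76.6 176.1] [283.3 140.6]
cupboard 0.68 [526.7 242.4 123.4] [169.1 191.7]
board_stand 0.96 [507.6 229.4   9.8] [181.8 204.7]
board_stand 0.92 [391.7 122.9  11.1] [214.2 243. ]
board_stand 0.31 [ 425.5 -185.7   42.1] [317.3 233.2]
knob 0.96 [528.1 244.8 124.6] [168.2 191.2]
knuckle_high 0.62 [528.7 245.6 121.5] [168.2 191.1]
knuckle_low 0.65 [ 490.8 -259.9   51.2] [342.8 211.4]
pin_place_low 0.64 [ 437.  -369.9   24.5] [378.4 231.2]
pin_place_low 0.63 [660.5 -80.4 175.9] [284.6 142.4]
pin_place_low 0.61 [528.  245.5 122.6] [168.1 191.3]
pin_place_high 0.92 [656.2 -77.8 178.7] [283.7 143.5]
rim 0.6 [661.5 -78.7 176.3] [284. 142.]
rim 0.56 [531.5 245.7 123.4] [168.1 190. ]
mug 0.98 [ 565.2 -
[... 1392 characters left out ...]
.6]
rim 0.68 [ 669.2 -129.4  133. ] [300.  198.9]
mug 0.9 [ 553.6 -407.9   65.7] [326.7 278.5]
tuna 0.94 [ 631.  -281.4   38.6] [317.7 250. ]
tuna 0.58 [ 447.2 -395.8   21.9] [294.1 301.3]
tuna 0.4 [ 672.7 -129.6  130.8] [300.8 199.1]
onion 0.68 [ 479.  -272.7   50.2] [278.3 264. ]
tape 0.7 [ 446.7 -397.5   22.1] [294.4 301.7]
{'time': 1.7, 'joint_positions': array([-1.3,  0.3,  1.5, -0. ,  1.3, -0.1]), 'dq': array([ 0., -0.,  0., -0., -0.,  0.]), 'tau': array([ -0. , -43.1, -24.4,   0.1,   0. ,   0. ]), 'tool_pos': array([ 202.4, -484.4,  248.7]), 'tcp_rot': array([3.1, 0. , 0.4]), 'contact_force': array([ 0. ,  0.1, -0.1]), 'moment': array([-0., -0.,  0.]), 'grip_width': 91.88372472645406}
```

Run:
```python
import cv2
a=cv2.imread('pics/top1.png')[90:290,90:440]; cv2.imwrite('pics/t1c.png',cv2.resize(a,None,fx=2.28,fy=2.28,interpolation=cv2.INTER_CUBIC))
b=cv2.imread('pics/side1.png')[100:330,150:400]; cv2.imwrite('pics/s1c.png',cv2.resize(b,None,fx=2.6,fy=2.6,interpolation=cv2.INTER_CUBIC))
```

```text
(no output)
```

View pics/t1c.png

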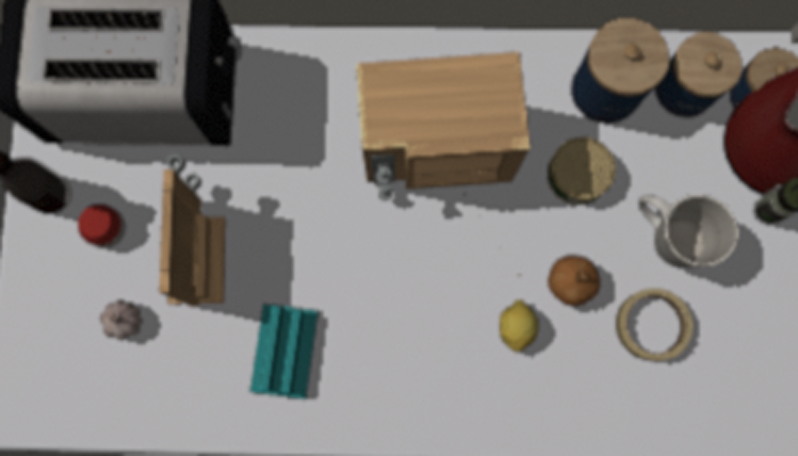

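View pics/s1c.png

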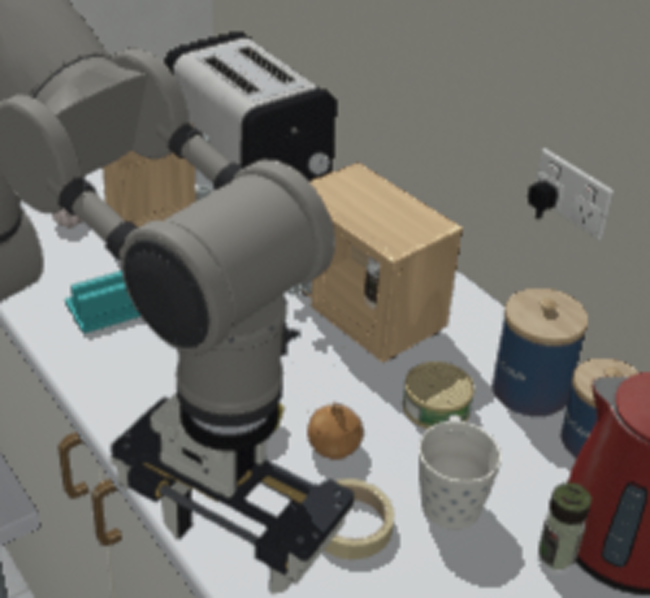

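Run:
```python
import cv2,numpy as np
a=cv2.imread('pics/top1.png'); f=lambda u,v,wd,h:cv2.resize(a[v:v+h,u:u+wd],None,fx=6,fy=6,interpolation=cv2.INTER_CUBIC)
im=np.hstack([f(244,108,82,72),f(154,155,50,72)])
im=cv2.convertScaleAbs(im,alpha=1.4); cv2.imwrite('pics/c2.png',im)
```

```text
(no output)
```

View pics/c2.png

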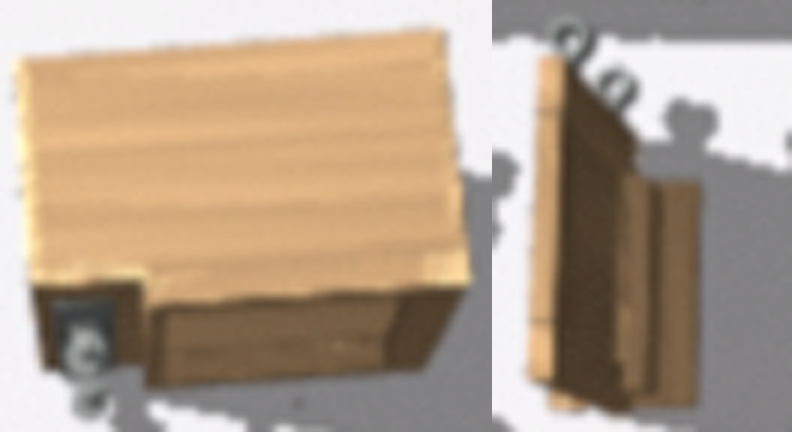

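```bash
cat > m.py <<'E'
from h import *
from scipy.optimize import least_squares as ls
np.set_printoptions(precision=2,suppress=True)
c=snap('top')
def T(p,q): x,y,a=p; C,S=np.cos(a),np.sin(a); return np.array([x+C*q[0]-S*q[1],y+S*q[0]+C*q[1],q[2]])
C=lambda u,v:(u/6+244-.4,v/6+108-.4); D=lambda u,v:((u-492)/6+154-.4,v/6+155-.4)
cup=[((61.5,100,178),C(18,62)),((61.5,-100,178),C(443,32)),((-61.5,100,178),C(33,285)),((-68,-100,178),C(468,285))]
f=lambda p,L:np.concatenate([px(c,T(p,q))-o for q,o in L])
rc=ls(f,[640,-70,0],args=(cup,)); print('cup',rc.x,np.degrees(rc.x[2]),rc.fun)
door=[((0,92,140),D(570,42)),((0,92,50),D(617,90)),((-6,-75,170),D(530,378)),((6,-75,170),D(552,385)),((-6,75,170),D(541,58)),((6,75,170),D(567,60))]
rd=ls(f,[510,240,-1.57],args=(door,)); print('door',rd.x,np.degrees(rd.x[2]),rd.fun)
print('knuckle',T(rd.x,(0,92,0)))
for s in(-5.5,0,5.5):
  for z in(34,50.5,124,140.5): print(s,z,T(rc.x,(-75,92+s,z)),(px(c,T(rc.x,(-75,92+s,z)))+.4-[244,108])*6)
print('rim',T(rc.x,(-68,0,0)))
E
python3 m.py
```

```text
cup [682.6  -77.16   0.07] 4.226508932364833 [-0.43 -2.6   0.8  -1.72 -0.89  2.92  0.5   1.16]
door [519.33 247.49  -1.54] -88.26666031695966 [ 0.27 -0.36 -0.21 -0.57 -0.42  1.1   0.37 -0.11 -0.02  0.1  -0.02 -0.29]
knuckle [611.29 250.28   0.  ]
-5.5 34 [601.43   3.58  34.  ] [ 67.29 403.06]
-5.5 50.5 [601.43   3.58  50.5 ] [ 66.42 395.55]
-5.5 124 [601.43   3.58 124.  ] [ 62.28 359.4 ]
-5.5 140.5 [601.43   3.58 140.5 ] [ 61.28 350.62]
0 34 [601.02   9.07  34.  ] [ 56.58 403.64]
0 50.5 [601.02   9.07  50.5 ] [ 55.57 396.14]
0 124 [601.02   9.07 124.  ] [ 50.72 360.03]
0 140.5 [601.02   9.07 140.5 ] [ 49.54 351.26]
5.5 34 [600.62  14.55  34.  ] [ 45.87 404.23]
5.5 50.5 [600.62  14.55  50.5 ] [ 44.72 396.73]
5.5 124 [600.62  14.55 124.  ] [ 39.15 360.66]
5.5 140.5 [600.62  14.55 140.5 ] [ 37.8  351.91]
rim [614.78 -82.17   0.  ]
```

```bash
cat >> m.py <<'E'
print('----')
def g(p):
    x,y,a,L,B,N,s=p; q=(x,y,a)
    L2=[((B,L,178),C(18,62)),((B,-85,178),C(443,32)),((N,L,178),C(33,285)),((-68,-85,178),C(468,285)),((-68,62,178),C(147,304)),
        ((-75,92+s,132),C(86,346)),((-75,92+s,40),C(91,402))]
    return f(q,L2)
r=ls(g,[660,-70,0,100,40,-60,0]); print(r.x,np.degrees(r.x[2])); print(r.fun)
print('pin',T(r.x[:3],(-75,92+r.x[6],0)),'nominal',T(r.x[:3],(-75,92,0)))
E
python3 m.py|sed -n '/----/,$p'
python3 - <<'E'
import cv2,numpy as np
a=cv2.imread('pics/top1.png'); f=lambda u,v,wd,h:cv2.resize(a[v:v+h,u:u+wd],None,fx=16,fy=16,interpolation=cv2.INTER_CUBIC)
cv2.imwrite('pics/c3.png',np.hstack([f(248,152,24,27),f(160,155,22,27)]))
E
```

```text
----
[686.34 -90.6    0.09 111.88  52.68 -54.56  -2.61] 5.05271264217877
[ 0.07 -0.    0.19 -0.02 -0.07  0.    0.25 -0.25 -0.43  0.33  0.14  0.8
 -0.15 -0.95]
pin [603.76  -8.16   0.  ] nominal [603.53  -5.56   0.  ]
```

View pics/c3.png

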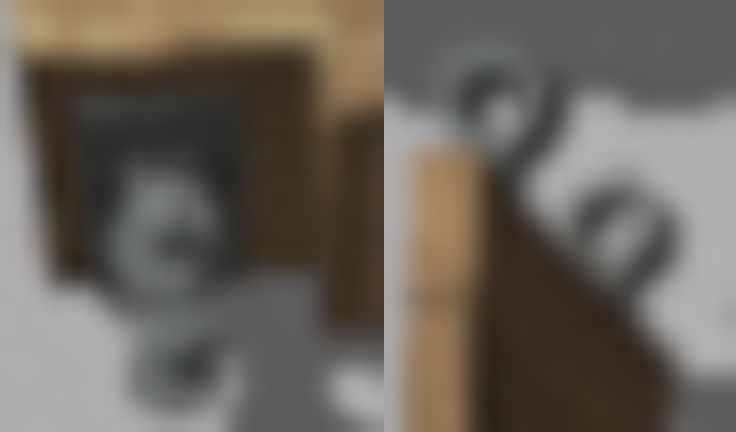

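Run:
```python
from h import *
np.set_printoptions(precision=1,suppress=True)
c=snap('top'); q=lambda a,b:(a/16+248-.47,b/16+152-.47)
print(ray(c,*q(164,243),124),ray(c,*q(175,357),34))
k=lambda a,b:((a-384)/16+160-.47,b/16+155-.47)
print(ray(c,*k(500,108),140),ray(c,*k(625,232),50))
print(get_obs()['time'],get_obs()['tcp_rot'])
```

```text
[603.9  -7.2 124. ] [604.6  -7.6  34. ]
[611.2 250.5 140. ] [611.3 249.1  50. ]
1.85 [3.1 0.  0.4]
```

```bash
python3 -c "
from h import *
print(get_obs()['tcp_rot'].tolist())"
R='stop'; python3 -m handwheel '[[[16,37,1],[0,0,0]],[[16,37,1],[0,0,0]],[[16,37,1],[0,0,0]],[[16,37,0],[0,0,0]],[[16,37,0],[0,0,0]],[[16,37,0],[0,0,0]],[[16,37,0],[0,0,0]],[[16,37,0],[0,0,0]],[[16,37,0],[0,0,0]],[[16,37,0],[0,0,0]],[[16,37,0],[0,0,0]],[[16,37,0],[0,0,0]]]' 0
```

```text
[3.141545557590805, 2.285816858083045e-05, 0.3958079789137159]
time: 3.35
tool_pos: [394.9, -39.2, 252.0]
tcp_rot: [3.141, -0.001, 0.396]
contact_force: [0.4, -0.8, -0.2]
grip_width: 92.0
```

```bash
python3 -m handwheel '[[[16.2,36,0],[0,0,-0.046]],[[16.2,36,0],[0,0,-0.046]],[[16.2,36,0],[0,0,-0.046]],[[16.2,36,0],[0,0,-0.046]],[[16.2,36,0],[0,0,-0.046]],[[16.2,36,0],[0,0,-0.046]],[[16.2,36,0],[0,0,-0.045]],[[16,35,0],[0,0,-0.045]],[[0,0,-20],[0,0,0]],[[0,0,-10],[0,0,0]],[[0,0,0],[0,0,0]]]'
python3 - <<'E'
from h import *
snap('top','t2.png'); c=snap('side','s2.png'); t=cv2.imread('pics/t2.png'); s=cv2.imread('pics/s2.png')
cv2.imwrite('pics/v5.png',np.hstack([cv2.resize(t[130:250,120:230],None,fx=3.6,fy=4.5),cv2.resize(s[100:240,140:270],None,fx=3,fy=3.857)]))
E
```

```text
time: 4.72
tool_pos: [523.4, 246.1, 221.1]
tcp_rot: [3.141, 0.002, 0.029]
contact_force: [-0.2, -0.5, -0.1]
grip_width: 91.8
```

View pics/v5.png

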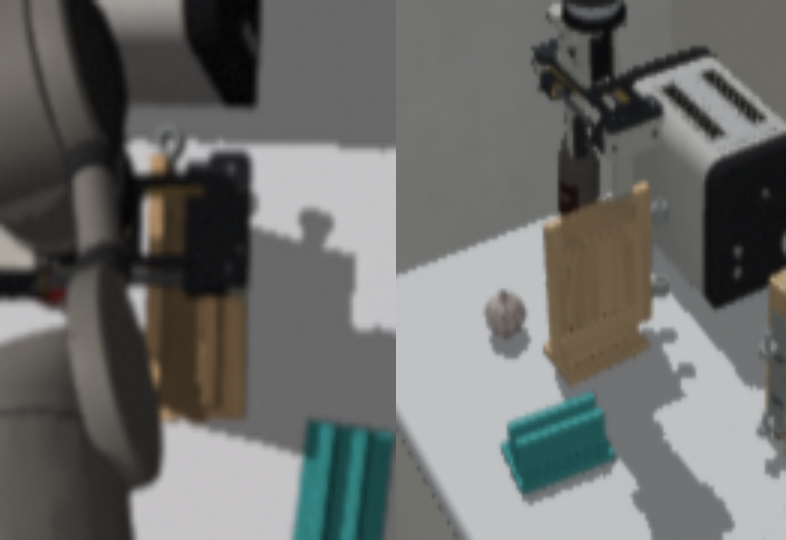

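```bash
python3 -m handwheel '[[[0,1,-12],[0,0,0]],[[0,0,-12],[0,0,0]],[[0,0,-12],[0,0,0]],[[0,0,-12],[0,0,0]],[[0,0,-10],[0,0,0]],[[0,0,0],[0,0,0]]]'
python3 -m handwheel '[[[0,0,0],[0,0,0]],[[0,0,0],[0,0,0]],[[0,0,0],[0,0,0]],[[0,0,0],[0,0,0]],[[0,0,0],[0,0,0]],[[0,0,0],[0,0,0]],[[0,0,0],[0,0,0]],[[0,0,0],[0,0,0]]]' 1
```

```text
time: 5.58
tool_pos: [523.4, 247.5, 162.7]
tcp_rot: [3.141, 0.002, 0.03]
contact_force: [0.4, 0.1, -1.0]
grip_width: 91.7
time: 6.58
tool_pos: [523.8, 247.6, 163.7]
tcp_rot: [3.142, 0.0, 0.03]
contact_force: [-0.4, 0.1, 0.1]
grip_width: 16.7
```

```bash
python3 -m handwheel '[[[0,0,0],[0,0,0]],[[0,0,0],[0,0,0]],[[0,0,0],[0,0,0]],[[0,0,0],[0,0,0]]]' 1
python3 -m handwheel '[[[0,0,4],[0,0,0]],[[0,0,8],[0,0,0]],[[0,0,10],[0,0,0]],[[0,0,12],[0,0,0]],[[0,0,12],[0,0,0]],[[0,0,12],[0,0,0]],[[0,0,12],[0,0,0]],[[0,0,0],[0,0,0]],[[0,0,0],[0,0,0]]]'
```

```text
time: 7.08
tool_pos: [523.8, 247.6, 163.7]
tcp_rot: [3.142, 0.0, 0.03]
contact_force: [0.4, -0.1, -0.6]
grip_width: 11.8
time: 8.2
tool_pos: [523.6, 247.5, 233.4]
tcp_rot: [3.141, 0.001, 0.03]
contact_force: [-0.3, -0.6, -2.1]
grip_width: 11.9
```

```bash
python3 -m handwheel '[[[-3,-15,0],[0,0,-0.01]],[[-3,-25,0],[0,0,-0.012]],[[-3,-25,0],[0,0,-0.012]],[[-3,-25,-2],[0,0,-0.012]],[[-3,-25,-4],[0,0,-0.012]],[[-3,-25,-4],[0,0,-0.012]],[[-3,-25,-4],[0,0,-0.012]],[[-3,-25,-4],[0,0,-0.012]],[[-3,-25,-4],[0,0,-0.012]],[[-3,-20,-4],[0,0,-0.012]],[[-2,-12,-4],[0,0,-0.008]],[[0,0,0],[0,0,0]]]'
python3 - <<'E'
from h import *
snap('top','t3.png'); c=snap('side','s3.png'); t=cv2.imread('pics/t3.png'); s=cv2.imread('pics/s3.png')
cv2.imwrite('pics/v6.png',np.hstack([cv2.resize(t[130:230,220:320],None,fx=4,fy=6,interpolation=2),cv2.resize(s[140:240,220:320],None,fx=4,fy=6,interpolation=2)]))
print(px(c,[604.2,-7.4,124]),px(c,[604.2,-7.4,34]),px(c,get_obs()['tool_pos']))
E
```

```text
time: 9.7
tool_pos: [491.3, -0.2, 203.4]
tcp_rot: [3.142, 0.001, -0.098]
contact_force: [0.8, 0.5, -2.3]
grip_width: 11.7
[263.54856378 189.22068172] [262.70454224 209.44559848] [234.84244305 178.68593033]
```

View pics/v6.png

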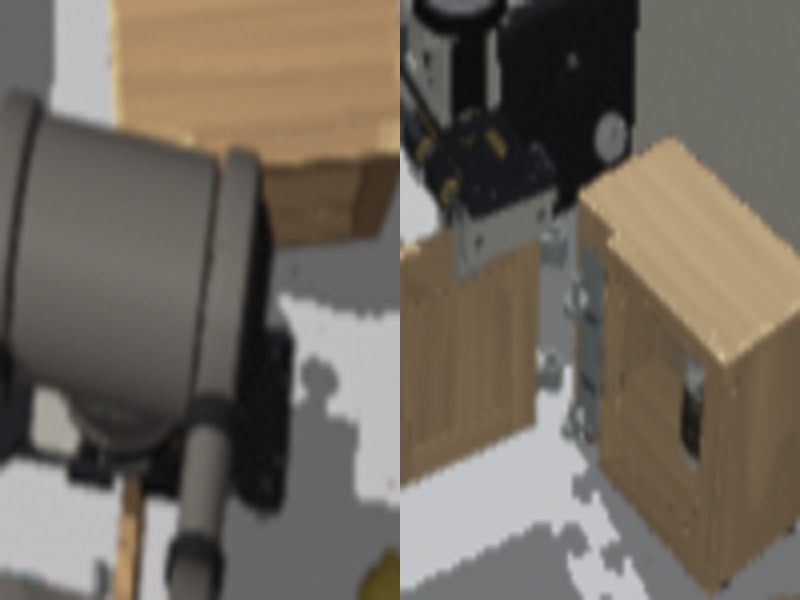

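Run:
```python
from h import *
np.set_printoptions(precision=1,suppress=True)
c=snap('side'); s=c['img'][:,:,::-1]
cv2.imwrite('pics/v7.png',cv2.resize(s[172:216,246:276],None,fx=13,fy=13,interpolation=cv2.INTER_CUBIC))
o=get_obs(); t=o['tool_pos']; a=o['tcp_rot'][2]; print(t,a)
k=t+np.array([np.cos(a),np.sin(a),0])*87.4; u=t[2]-153.6; print('kn',k,u)
q=lambda P:(px(c,P)-[246,172]+.5)*13
for n,P in [('kn_hi top',[*k[:2],u+130]),('kn_hi bot',[*k[:2],u+112]),('kn_lo top',[*k[:2],u+40]),('kn_lo bot',[*k[:2],u+22])]+[(f'pin{z}',[604.2,-7.4,z]) for z in(34,50.5,124,140.5)]: print(n,q(P))
P0=q([604.2,-7.4,124]); print('d/dx',q([614.2,-7.4,124])-P0,'d/dy',q([604.2,2.6,124])-P0)
```

```text
[491.9   1.  203.8] -0.09574708694301104
kn [578.9  -7.3 203.8] 50.242389513342346
kn_hi top [162.2  84.6]
kn_hi bot [160.4 141.3]
kn_lo top [153.5 360.3]
kn_lo bot [151.8 413.2]
pin34 [223.7 493.3]
pin50.5 [225.6 446.4]
pin124 [234.6 230.4]
pin140.5 [236.7 180.2]
d/dx [ 30.4 -11.3] d/dy [-21.  -18.2]
```

View pics/v7.png

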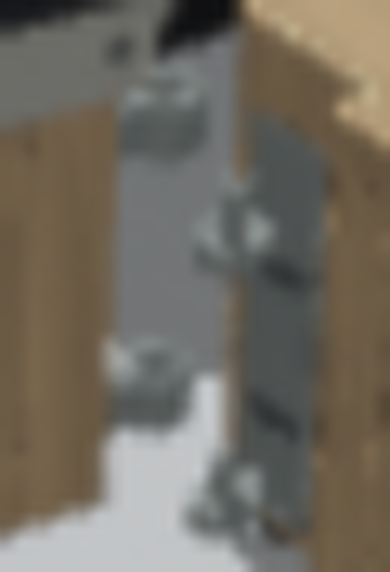

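```bash
python3 -m handwheel '[[[7,0,0],[0,0,0]],[[7,0,0],[0,0,0]],[[7,0,0],[0,0,0]],[[4.3,0,0],[0,0,0]],[[0,0,-6],[0,0,0]],[[0,0,-6],[0,0,0]],[[0,0,-5],[0,0,0]],[[0,0,0],[0,0,0]],[[0,0,0],[0,0,0]]]'
python3 -m handwheel '[[[0,0,-1],[0,0,0]],[[0,0,-1],[0,0,0]],[[0,0,-1],[0,0,0]],[[0,0,-1],[0,0,0]],[[0,0,-1],[0,0,0]],[[0,0,0],[0,0,0]],[[0,0,0],[0,0,0]]]'
```

```text
time: 10.98
tool_pos: [517.2, 0.6, 186.8]
tcp_rot: [3.142, -0.0, -0.096]
contact_force: [-0.2, -0.2, -2.5]
grip_width: 11.5
time: 11.85
tool_pos: [517.2, 0.6, 181.7]
tcp_rot: [3.141, 0.0, -0.096]
contact_force: [-0.4, -0.8, -3.3]
grip_width: 11.7
```

```bash
python3 -m handwheel '[[[0,0,-0.7],[0,0,0]],[[0,0,-0.7],[0,0,0]],[[0,0,-0.6],[0,0,0]],[[0,0,0],[0,0,0]]]'
```

```text
time: 12.35
tool_pos: [517.1, 0.6, 179.7]
tcp_rot: [3.142, 0.0, -0.096]
contact_force: [-0.3, -0.3, -3.5]
grip_width: 11.6
```

```bash
python3 -c "
from h import *
for i in range(3):
  capture('side'); o=get_obs(); print(o['contact_force'],o['moment'])"
```

```text
[ 0.03799617 -0.90833909 -3.22878857] [0.07391777 0.10004549 0.01947916]
[-0.77376515 -0.3078373  -2.51743363] [0.04097366 0.08445132 0.02144422]
[-0.20615236  0.53507226 -3.11122962] [0.0300746  0.10491939 0.04330729]
```

```bash
python3 -m handwheel '[[[0,0,-0.7],[0,0,0]],[[0,0,-0.7],[0,0,0]],[[0,0,-0.6],[0,0,0]],[[0,0,0],[0,0,0]]]'; python3 -m handwheel '[[[0,0,-0.7],[0,0,0]],[[0,0,-0.7],[0,0,0]],[[0,0,-0.6],[0,0,0]],[[0,0,0],[0,0,0]]]'
```

```text
time: 13.0
tool_pos: [517.1, 0.6, 177.6]
tcp_rot: [3.142, 0.0, -0.096]
contact_force: [-0.8, 0.0, -2.7]
grip_width: 11.9
time: 13.5
tool_pos: [517.1, 0.6, 175.7]
tcp_rot: [3.141, 0.0, -0.096]
contact_force: [-1.7, -0.1, -2.9]
grip_width: 11.9
```

```bash
python3 -m handwheel '[[[0,0,-0.8],[0,0,0]],[[0,0,-0.8],[0,0,0]],[[0,0,-0.8],[0,0,0]],[[0,0,-0.8],[0,0,0]],[[0,0,-0.8],[0,0,0]],[[0,0,0],[0,0,0]]]'; python3 -m handwheel '[[[0,0,-0.7],[0,0,0]],[[0,0,-0.7],[0,0,0]],[[0,0,-0.6],[0,0,0]],[[0,0,-0.5],[0,0,0]],[[0,0,0],[0,0,0]]]'
```

```text
time: 14.25
tool_pos: [517.1, 0.6, 171.6]
tcp_rot: [3.141, 0.0, -0.096]
contact_force: [-0.8, 0.4, -2.5]
grip_width: 11.8
time: 14.88
tool_pos: [517.1, 0.6, 169.2]
tcp_rot: [3.142, 0.0, -0.096]
contact_force: [-0.5, 0.6, -2.4]
grip_width: 12.1
```

```bash
python3 -m handwheel '[[[0,0,-0.7],[0,0,0]],[[0,0,-0.7],[0,0,0]],[[0,0,-0.6],[0,0,0]],[[0,0,-0.5],[0,0,0]],[[0,0,0],[0,0,0]]]'; python3 -m handwheel '[[[0,0,-0.4],[0,0,0]],[[0,0,-0.4],[0,0,0]],[[0,0,0],[0,0,0]]]'; python3 -m handwheel '[[[0,0,-0.4],[0,0,0]],[[0,0,-0.2],[0,0,0]],[[0,0,0],[0,0,0]]]'
python3 - <<'E'
from h import *
c=snap('side'); s=c['img'][:,:,::-1]
cv2.imwrite('pics/v8.png',cv2.resize(s[172:222,246:276],None,fx=12,fy=12,interpolation=cv2.INTER_CUBIC))
E
```

```text
time: 15.5
tool_pos: [517.1, 0.6, 166.7]
tcp_rot: [3.141, 0.0, -0.096]
contact_force: [-0.3, 0.8, -3.6]
grip_width: 11.9
time: 15.88
tool_pos: [517.1, 0.6, 165.9]
tcp_rot: [3.142, 0.0, -0.096]
contact_force: [0.1, -0.5, -1.5]
grip_width: 11.9
time: 16.25
tool_pos: [517.1, 0.6, 165.6]
tcp_rot: [3.141, -0.0, -0.096]
contact_force: [-3.6, 0.4, 3.6]
grip_width: 11.9
```

View pics/v8.png

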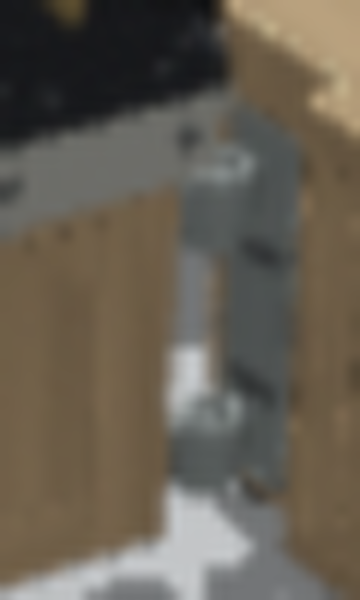

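```bash
python3 -m handwheel '[[[0,0,0.2],[0,0,0]],[[0,0,0],[0,0,0]],[[0,0,0],[0,0,0]],[[0,0,0],[0,0,0]],[[0,0,0],[0,0,0]],[[0,0,0],[0,0,0]],[[0,0,0],[0,0,0]],[[0,0,0],[0,0,0]]]' 0
python3 -m handwheel '[[[0,0,5],[0,0,0]],[[0,0,15],[0,0,0]],[[0,0,20],[0,0,0]],[[0,0,25],[0,0,0]],[[0,0,0],[0,0,0]]]'
python3 - <<'E'
from h import *
c=snap('side'); s=c['img'][:,:,::-1]
cv2.imwrite('pics/v9.png',cv2.resize(s[150:240,200:300],None,fx=6,fy=6,interpolation=cv2.INTER_CUBIC))
print(get_obs()['joint_positions'])
E
```

```text
time: 17.3
tool_pos: [517.1, 0.6, 165.6]
tcp_rot: [3.142, -0.0, -0.096]
contact_force: [-0.4, -0.3, -0.1]
grip_width: 87.1
time: 17.92
tool_pos: [518.3, 0.4, 233.2]
tcp_rot: [3.141, -0.005, -0.096]
contact_force: [-0.3, -0.9, -0.5]
grip_width: 91.9
[-1.47088632e-01  3.41666426e-01  1.57404519e+00 -9.58751178e-05
  1.22330386e+00  1.51991013e+00]
```

View pics/v9.png

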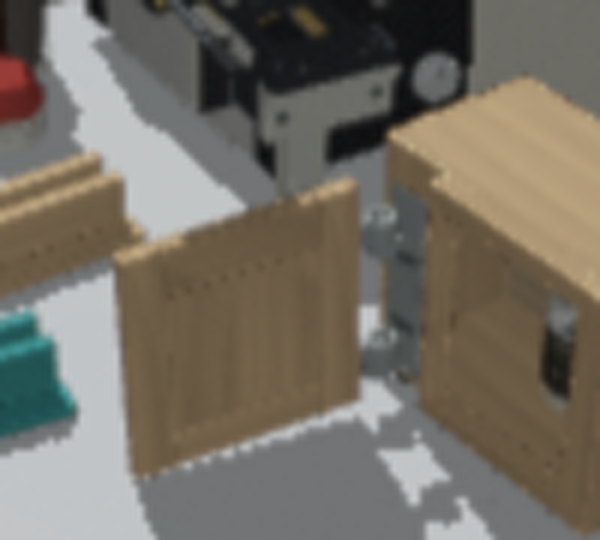

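```bash
python3 -m handwheel '[[[-10,12,0],[0,0,0]],[[-14,18,0],[0,0,0]],[[-14,16,0],[0,0,0]],[[-6,4,0],[0,0,0]],[[0,0,0],[0,0,0]],[[0,0,0],[0,0,0]],[[0,0,0],[0,0,0]],[[0,0,-4],[0,0,0]],[[0,0,-18],[0,0,0]],[[0,0,-18],[0,0,0]],[[0,0,-18],[0,0,0]],[[0,0,-18],[0,0,0]]]' 1
python3 - <<'E'
from h import *
np.set_printoptions(precision=1,suppress=True)
prev=None
for al in [-5.5,0,6,12,18,24,30,36,42,48,54,60,66,72,78,84,88,90,92,94,95]:
    a=np.radians(al); f=np.array([-np.cos(a),-np.sin(a)]); n=np.array([-np.sin(a),np.cos(a)])
    y=-.096; h=9.5*abs(n@[np.cos(y),np.sin(y)])+19*abs(n@[-np.sin(y),np.cos(y)])
    p=np.array([604.2,-7.4])+130*f+n*(6+h); print(al,p,None if prev is None else p-prev); prev=p
print(get_obs()['tool_pos'],get_obs()['grip_width'])
E
```

```text
time: 19.48
tool_pos: [473.1, 50.4, 153.7]
tcp_rot: [3.141, 0.0, -0.097]
contact_force: [0.5, 0.1, 0.2]
grip_width: 0.4
-5.5 [477.2  29.9] None
0 [474.2  18.4] [ -3.  -11.5]
6 [472.1   5.4] [ -2.1 -13. ]
12 [471.4  -8. ] [ -0.7 -13.4]
18 [472.2 -21.7] [  0.7 -13.7]
24 [474.4 -35.4] [  2.2 -13.7]
30 [478.1 -49. ] [  3.8 -13.6]
36 [483.4 -62.4] [  5.3 -13.3]
42 [490.3 -75.2] [  6.9 -12.8]
48 [498.7 -87.3] [  8.4 -12.1]
54 [508.5 -98.6] [  9.8 -11.2]
60 [ 519.7 -108.7] [ 11.2 -10.2]
66 [ 532.1 -117.6] [12.4 -8.9]
72 [ 545.6 -125. ] [13.5 -7.4]
78 [ 560.  -130.9] [14.4 -5.9]
84 [ 575.  -135.1] [15.1 -4.1]
88 [ 583.  -136.7] [ 8.  -1.7]
90 [ 586.9 -137.4] [ 3.9 -0.7]
92 [ 590.8 -137.9] [ 3.9 -0.5]
94 [ 594.8 -138.4] [ 4.  -0.4]
95 [ 596.8 -138.5] [ 2.  -0.2]
[473.1  50.4 153.7] 0.42616592282440585
```

```bash
python3 -m handwheel '[[[0,-6,2],[0,0,0]],[[0,-5,0],[0,0,0]],[[1,-4,0],[0,0,0]],[[0,-4,0],[0,0,0]],[[0,-4,0],[0,0,0]],[[0,-5,0],[0,0,0]],[[-1,-6,0],[0,0,0]],[[-1,-7,0],[0,0,0]],[[-0.5,-7,0],[0,0,0]],[[0,-7,0],[0,0,0]],[[0,-7,0],[0,0,0]],[[0.5,-7,0],[0,0,0]]]'
python3 -m handwheel '[[[0.5,-7,0],[0,0,0]],[[1,-7,0],[0,0,0]],[[1.2,-7,0],[0,0,0]],[[2,-7,0],[0,0,0]],[[2,-7,0],[0,0,0]],[[2.5,-7,0],[0,0,0]],[[3,-7,0],[0,0,0]],[[3.5,-6.5,0],[0,0,0]],[[3.5,-6.5,0],[0,0,0]],[[4,-6,0],[0,0,0]],[[4.5,-6,0],[0,0,0]],[[0,0,0],[0,0,0]]]'
python3 - <<'E'
from h import *
t=snap('top','t10.png')['img'][:,:,::-1]; s=snap('side','s10.png')['img'][:,:,::-1]
cv2.imwrite('pics/v10.png',np.hstack([cv2.resize(t[130:240,230:330],None,fx=4,fy=4,interpolation=2),cv2.resize(s[140:250,200:300],None,fx=4,fy=4,interpolation=2)]))
E
```

```text
time: 20.98
tool_pos: [472.1, -18.9, 156.5]
tcp_rot: [3.142, 0.0, -0.096]
contact_force: [-0.3, -0.0, -0.4]
grip_width: 0.3
time: 22.48
tool_pos: [500.2, -92.9, 156.5]
tcp_rot: [3.141, -0.0, -0.097]
contact_force: [0.0, 0.3, 0.2]
grip_width: 0.6
```

View pics/v10.png

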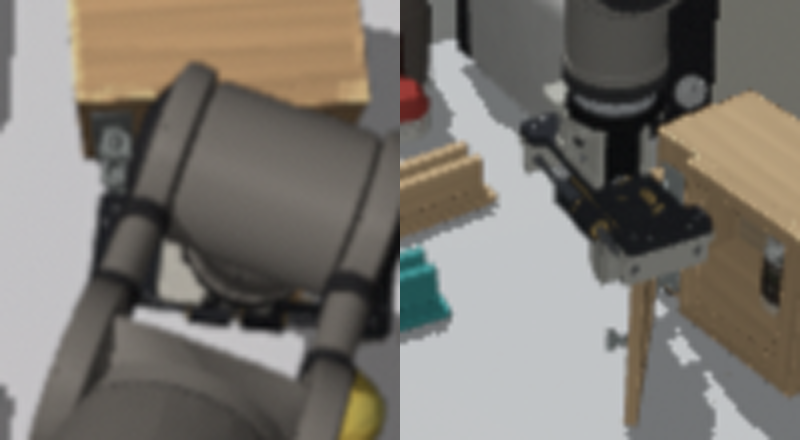

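```bash
python3 -m handwheel '[[[4.5,-5.5,0],[0,0,0]],[[5,-5,0],[0,0,0]],[[5.5,-4.8,0],[0,0,0]],[[6,-4.8,0],[0,0,0]],[[6,-4.5,0],[0,0,0]],[[6.5,-4.2,0],[0,0,0]],[[6.5,-4,0],[0,0,0]],[[6.8,-3.4,0],[0,0,0]],[[7,-3,0],[0,0,0]],[[7,-3,0],[0,0,0]],[[6,-2,0],[0,0,0]],[[0,0,0],[0,0,0]]]'
python3 -m handwheel '[[[3,-1,0],[0,0,0]],[[3,-0.7,0],[0,0,0]],[[3,-0.5,0],[0,0,0]],[[2,-0.3,0],[0,0,0]],[[2,-0.2,0],[0,0,0]],[[0,0,0],[0,0,0]]]'
```

```text
time: 24.08
tool_pos: [567.0, -136.8, 156.5]
tcp_rot: [3.141, -0.0, -0.096]
contact_force: [-0.7, -0.7, -0.3]
grip_width: 0.3
time: 24.82
tool_pos: [579.7, -139.4, 156.5]
tcp_rot: [3.141, -0.0, -0.096]
contact_force: [0.5, 0.9, -0.4]
grip_width: 0.4
```

```bash
python3 -m handwheel '[[[1.5,0,0],[0,0,0]],[[1.5,0,0],[0,0,0]],[[1.5,0,0],[0,0,0]],[[1.5,0,0],[0,0,0]],[[0,0,0],[0,0,0]]]'; python3 -m handwheel '[[[1,0,0],[0,0,0]],[[1,0,0],[0,0,0]],[[1,0,0],[0,0,0]],[[0,0,0],[0,0,0]]]'; python3 -m handwheel '[[[1,0,0],[0,0,0]],[[1,0,0],[0,0,0]],[[0,0,0],[0,0,0]]]'
```

```text
time: 25.45
tool_pos: [585.7, -139.3, 156.5]
tcp_rot: [3.142, 0.0, -0.096]
contact_force: [0.1, -0.8, -0.4]
grip_width: 0.5
time: 25.95
tool_pos: [588.7, -139.3, 156.5]
tcp_rot: [3.142, 0.0, -0.096]
contact_force: [-0.4, -0.2, 0.5]
grip_width: 0.4
time: 26.32
tool_pos: [590.7, -139.3, 156.5]
tcp_rot: [3.142, -0.0, -0.096]
contact_force: [-0.7, -0.1, 0.5]
grip_width: 0.5
```

```bash
for i in 1; do :; done; python3 -m handwheel '[[[0.7,0,0],[0,0,0]],[[0.7,0,0],[0,0,0]],[[0,0,0],[0,0,0]]]'; python3 -m handwheel '[[[0.6,0,0],[0,0,0]],[[0.6,0,0],[0,0,0]],[[0,0,0],[0,0,0]]]';  python3 -m handwheel '[[[0.6,0,0],[0,0,0]],[[0,0,0],[0,0,0]]]'
python3 - <<'E'
from h import *
c=snap('side','s11.png'); s=c['img'][:,:,::-1]
cv2.imwrite('pics/v11.png',cv2.resize(s[150:250,220:340],None,fx=6,fy=6,interpolation=2))
E
```

```text
time: 26.7
tool_pos: [592.1, -139.3, 156.5]
tcp_rot: [3.142, -0.0, -0.096]
contact_force: [0.1, 0.1, 0.8]
grip_width: 0.8
time: 27.08
tool_pos: [593.3, -139.3, 156.5]
tcp_rot: [3.142, 0.0, -0.096]
contact_force: [0.3, -0.1, -0.1]
grip_width: 0.3
time: 27.32
tool_pos: [593.9, -139.3, 156.5]
tcp_rot: [3.141, 0.0, -0.096]
contact_force: [-0.1, -0.6, -0.2]
grip_width: 0.5
```

View pics/v11.png

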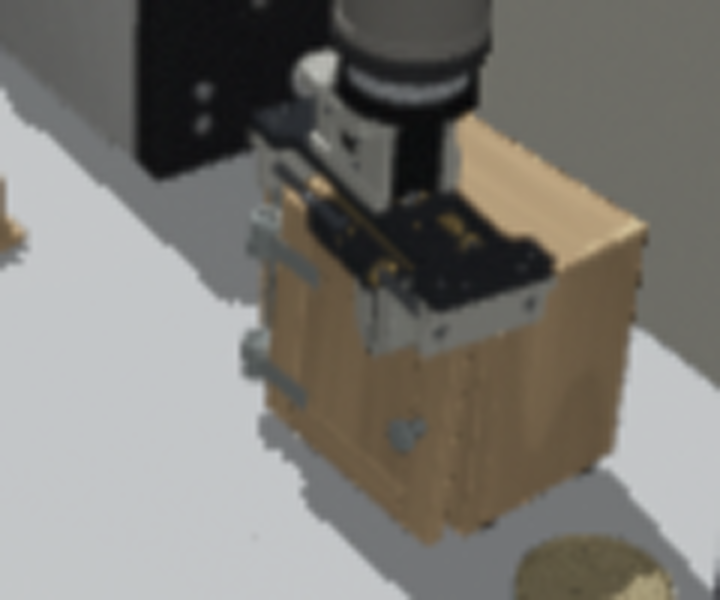

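```bash
python3 -m handwheel '[[[0.6,0,0],[0,0,0]],[[0.6,0,0],[0,0,0]],[[0,0,0],[0,0,0]]]'; python3 -m handwheel '[[[0.6,0,0],[0,0,0]],[[0,0,0],[0,0,0]]]'; python3 -m handwheel '[[[0.6,0,0],[0,0,0]],[[0,0,0],[0,0,0]]]'
```

```text
time: 27.75
tool_pos: [595.1, -139.3, 156.5]
tcp_rot: [3.141, -0.0, -0.096]
contact_force: [-0.1, 1.3, -0.2]
grip_width: 0.5
time: 28.0
tool_pos: [595.7, -139.3, 156.5]
tcp_rot: [3.141, -0.0, -0.096]
contact_force: [0.3, -0.5, 0.4]
grip_width: 0.5
time: 28.25
tool_pos: [596.2, -139.3, 156.5]
tcp_rot: [3.142, 0.0, -0.096]
contact_force: [0.2, -0.0, -0.7]
grip_width: 0.4
```

```bash
python3 -m handwheel '[[[0.5,0,0],[0,0,0]],[[0.4,0,0],[0,0,0]],[[0,0,0],[0,0,0]]]'; python3 -m handwheel '[[[0.5,0,0],[0,0,0]],[[0,0,0],[0,0,0]]]'; python3 -m handwheel '[[[0.5,0,0],[0,0,0]],[[0,0,0],[0,0,0]]]'
```

```text
time: 28.62
tool_pos: [596.5, -139.3, 156.4]
tcp_rot: [3.142, 0.002, -0.096]
contact_force: [-5.3, -0.4, 2.6]
grip_width: 0.2
time: 28.88
tool_pos: [596.6, -139.3, 156.4]
tcp_rot: [3.142, 0.003, -0.096]
contact_force: [-7.2, 0.9, 1.9]
grip_width: -0.1
time: 29.12
tool_pos: [596.6, -139.3, 156.4]
tcp_rot: [3.142, 0.004, -0.096]
contact_force: [-8.6, -0.6, 4.1]
grip_width: 0.1
```

```bash
python3 -m handwheel '[[[-2,0,0],[0,0,0]],[[-8,0,0],[0,0,0]],[[-15,0,0],[0,0,0]],[[-20,0,10],[0,0,0]],[[-20,-5,25],[0,0,0]],[[-20,-25,30],[0,0,0]],[[-20,-35,20],[0,0,0]],[[-15,-40,0],[0,0,0]],[[-15,-40,0],[0,0,0]],[[-15,-40,0],[0,0,0]],[[-15,-40,0],[0,0,0]],[[0,0,0],[0,0,0]]]'
python3 - <<'E'
from h import *
np.set_printoptions(precision=1,suppress=True)
t=snap('top','t12.png')['img'][:,:,::-1]; s=snap('side','s12.png')['img'][:,:,::-1]
cv2.imwrite('pics/v12.png',np.hstack([cv2.resize(t[105:205,240:335],None,fx=4.2,fy=5.5,interpolation=2),cv2.resize(s[150:250,240:320],None,fx=5,fy=5.5,interpolation=2)]))
E
```

```text
time: 30.62
tool_pos: [432.0, -366.8, 241.4]
tcp_rot: [3.14, -0.001, -0.1]
contact_force: [0.8, 0.5, -0.2]
grip_width: 0.9
```

View pics/v12.png

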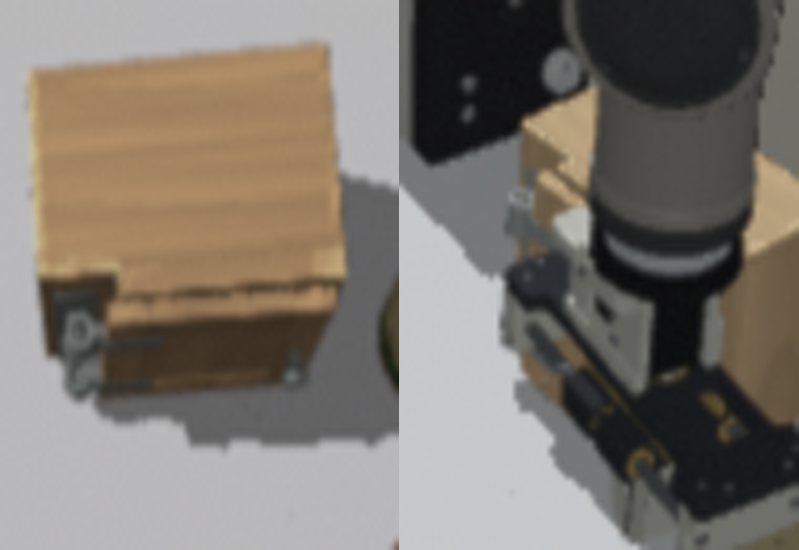

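```bash
python3 -c "
from plant import bot; print(bot.close_job())"
```

```text
the job is handed in; nothing more can be done
None
```

The door is hung on both pins and shut against the frame. I handed the job in at about 31 s with the arm clear of everything.

- **Hanging:** I gripped the door by its top edge, lifted it out of the stand and lowered it over the pins at about 100° open. The first attempt went on without any hang-up. It seated at the height expected (underside about 12 mm, with a small upward push), and the side picture showed both knuckles down on their shoulders.
- **Shutting:** I let go and pushed the outer face with closed fingers until the door met the rim. The highest contact reading printed was about 9 N.
- **Last checks:** The final top picture shows the door parallel to the cupboard front with no visible wedge gap, and both knuckles on their pins. In the final side picture the arm hid most of the door. I did not check the bystanders one by one at the end; no move went near them and no unexpected contact force was read.

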